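Ratchet stroke on the gemstone carousel

ROBOT

A 6-joint arm with a two-finger parallel gripper is mounted at the origin on the work surface. World frame = base frame: x ahead of the robot, y to its left, z up, the work surface at z = 0. Lengths are in m, angles in rad, forces in N, time in s.
With the tool pointing down it reaches from about 0.25 to 0.725 m from the base axis. Payload 4 kg.
Tool frame: the origin (TCP) lies on the centre line of the jaws, within the pads' length; the fingertips stand 17 mm ahead of it and the grasp point (between the pads) lies 2 mm behind it; z points along the fingers, y is the line along which they close (so a half turn about z gives the same grasp; the last joint's range is limited). The gripper opens to 85 mm and grips with 20 to 120 N. Pads are 22 mm wide; open, the fingers measure 114 mm over their backs; the gripper's body (76 mm by 85 mm) begins 54 mm behind the grasp point. The pads swing forward as they close: fully open they stand 13 mm farther back than shut.
Start: joints at [1.207, 0.241, 0.005, 1.335, 0, 1.571], TCP at [0.178, 0.467, 0.248] pointing down, gripper open.
Joint ranges: [-2.72, 2.72], [-1.05, 1.87], [-1.09, 1.28], [-1.99, 2.15], [-1.42, 1.44], [-3.14, 3.14]. Speed limits (rad/s): [2.79, 2.79, 3.14, 3.14, 3.14, 3.14].

INTERFACE

Orientations are given as a unit quaternion [x, y, z, w].
In Python, from workcell import get_obs, imaging, order gives the robot as it stands.
- The arm moves only by the tool apply_moves, never from a script. Its argument "targets" is a list that holds one entry, the list of rows, each a list of 5 numbers: the shift along the world's x, y, z in units of 40 mm (1.0 is 40 mm), then the turn about the world's z in degrees, then the gripper command: -1 is shut, 1 is fully open, values between are in proportion. In form: [[[dx, dy, dz, turn, fingers], ...]]. A call has 1 to 8 rows; each row shifts and turns the commanded pose from where the row before left it; what a row does not reach is not made up. A row lasts 1/12 s, in which the tool goes at most 41.7 mm and 7.16 degrees, less where a joint would pass 70% of its speed; a pose out of reach is approached as far as the arm can. A call is refused whole if a number of a shift passes 1 or a number of a turn 7.16, either way. A call with a gripper value outside its range is refused whole. The fingers move at their own pace and stop on an object; the grip force is fixed at half the most. Time passes only in rows, so rows that do not move let the fingers close. It gives the time, the measured TCP pose, the force, the opening and the grip force at its end, in the units of the state.
- get_obs(): the state, without advancing time (a new reading comes with each control period).
- imaging.camera(name): name is "scene" or "top" or "wrist"; returns (picture, depth): 400x640x3 uint8, blue, green, red; 400x640 float32, m along the optical axis (not along the pixel's ray), 0 where there is no reading.
- imaging.get_calibration(name): a dict with "camera_matrix" (3x3 intrinsics, pixels), "k1" (the pictures are not rectified: a ray, as slopes to the right and down, at radius r is drawn at 1 + k1 r^2 times it, then the intrinsics apply), "eye" and "rotation" of the camera in the world; the wrist camera has in their place "hand_eye" (4x4, takes a point from camera to tool coordinates, whose origin is the TCP and whose axes are the flange's). Camera axes: x right, y down, z forward; pixel columns grow to the right and rows downward; lengths in m; the calibration is good to about 2 mm. A picture is of the moment at which its call begins: read the wrist's pose just before it. get_calibration takes no time and is no camera call.
- order.job_done(): hands the job in; it is judged then, once.
The state is a dict: "clock": time; "joint_pos": joint angles; "joint_vel": joint speeds; "tau": joint torques, N m; "eef_pos": TCP position; "tool_rot": TCP orientation; "ft_force": force on the tool from outside, world axes, zero at the start; "ft_torque": the same for the moment, N m; "grip_width": finger opening in m; "grasp_force": force on a finger pad.
Only numpy, scipy, OpenCV 4.12 (cv2) and the standard library are available. Lean on these libraries where they do the work, as an engineer would, in place of code of your own. Each camera call takes 0.05 s, during which the arm holds its last target. There are 200 camera calls.

TASK

Two stone carousels stand on the jeweller's bench; try the ratchet of the one holding the blue-green turquoise stones. Holding or pushing only the black knob of its lever, swing the lever once counter-clockwise (seen from above) all the way to its far stop, so that it carries the tray round with it, then swing it all the way back to its starting stop, where it should click back freely and leave the tray turned, and let go. Do not touch the tray, and leave the carousel with the red coral stones alone.

Things in the scene. Friction and masses are not known exactly. Their poses are not given: they have to be found in the camera images.
- turquoise_tray: Round tray full of blue-green stones, on a fixed wooden foot. Origin on the vertical axis that tray and lever share, 31 mm above the bench; x axis to the white mark. Aluminium rim 186 mm across with 24 upright ratchet pins, 15 degrees apart; inside it a wooden wall 150 mm across, up to 59 mm above the bench. Turns about z against 0.15 N m of friction, stays where left.
- turquoise_mark (a point): White dot on the tray's wooden wall, 68 mm from the axis, 60 mm above the bench; turns with the tray and may start anywhere round it.
- turquoise_knob (a point): Top centre of the upright black round knob at the end of the turquoise carousel's brass lever. Knob 24 mm in diameter, from 48 to 110 mm above the bench, 145 mm from the turning axis, on the side away from the robot; fixed to the lever, moves with it on a level circle about the axis.
- turquoise_lever (a joint): Angle of its brass lever, rad: 0 at the starting stop, growing counter-clockwise from above, 1.309 (75 degrees) at the far stop; starts at 0 to 0.12. Going up, its pawl catches a pin within 15 degrees and carries the tray along; going down it clicks over the pins and the tray stays. 1 to 3 N at the knob, no spring, stays where left.
- coral_knob (a point): Top centre of the same kind of knob on the other, otherwise identical carousel, full of red coral stones: a bystander, to be left alone.

How it is judged:
By the outcome, as a careful person would: the job done as asked, in the order asked, and still so for the second after the job is handed in, with the robot touching nothing.
It also fails if it takes over 45 s, if anything falls off the work surface, if the arm or the gripper's body presses on something with over 40 N, if the wrist force passes 120 N, or if a joint passes its speed limit or range.

## Working session

There is one attempt and no reset: what is moved stays moved. The work goes in short steps, Python scripts to look and compute and a tool call to move; the robot and the scene stay as the last step left them, time stands still between calls to the robot, and variables do not carry over. Pictures are saved under pics/ and viewed, at most 13 in all, crops included, and the job is handed in when it is done.

Besides the shell and the picture viewer there is one more tool, called after ">>>" as name(argument=value, ...), one argument or row to a line, values as JSON. apply_moves: Moves the arm, as the interface text tells. Its arguments: {"type":"object","properties":{"targets":{"type":"array","items":{"type":"array","items":{"type":"array","items":{"type":"number"}}}}},"required":["targets"]}

```bash
mkdir -p pics; cat > h.py <<'E'
import numpy as np, cv2
from workcell import get_obs, imaging, order
def ray(name,u,v):
    c=imaging.get_calibration(name);K=np.array(c["camera_matrix"]);k1=c["k1"]
    d=np.array([(u-K[0,2])/K[0,0],(v-K[1,2])/K[1,1]]);s=d.copy()
    for _ in range(20): s=d/(1+k1*(s@s))
    return np.array(c["eye"]),np.array(c["rotation"])@np.array([s[0],s[1],1])
def on(name,u,v,z):
    e,d=ray(name,u,v);return e+d*(z-e[2])/d[2]
E
python3 - <<'E'
from h import *
for n in("top","scene"):
    p,d=imaging.camera(n);cv2.imwrite(f"pics/{n}0.png",p);np.save(f"{n}0.npy",d)
    c=imaging.get_calibration(n);print(n,c["eye"],c["rotation"],c["k1"])
o=get_obs();print(o["clock"],o["eef_pos"],o["tool_rot"],o["grip_width"])
E
```

```text
top [ 0.38321711 -0.05380479  0.87801523] [ 0.76337598 -0.63555363  0.0731103  -0.08935093] -0.08125967451928005
scene [ 1.01217279 -0.2348364   0.82571365] [ 0.80137402  0.51812447 -0.16214625 -0.25110816] -0.13262620294446803
0.1 [0.17772097 0.46679326 0.24748459] [ 1.80888366e-01  9.83503180e-01 -9.28793471e-04 -1.74982473e-04] 0.08556964188587382
```

View pics/top0.png

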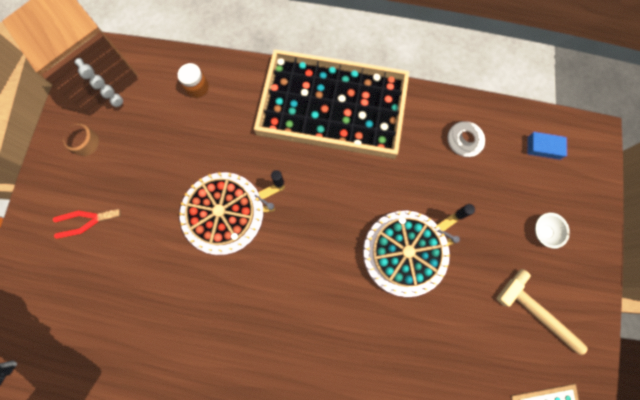

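View pics/scene0.png

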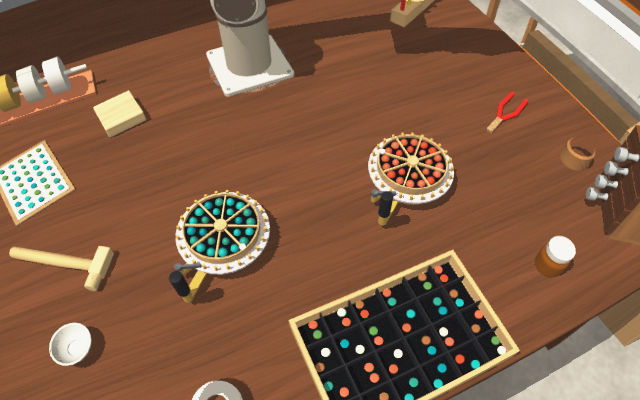

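Top view: the turquoise tray is centred near (408,252), its knob at (467,211) and the white mark near (403,217). Coral is at (220,212) with its knob at (277,178). In the scene view the turquoise tray is near (222,226), with its knob at about (178,280).

```bash
sed -i 's/np.array(c\["rotation"\])@np/Rotation.from_quat(c["rotation"]).as_matrix()@np/; 1a from scipy.spatial.transform import Rotation' h.py
cat >> h.py <<'E'
def tri(a,b):
    (e1,d1),(e2,d2)=a,b
    A=np.c_[d1,-d2];t=np.linalg.lstsq(A,e2-e1,rcond=None)[0]
    p,q=e1+d1*t[0],e2+d2*t[1];return (p+q)/2,np.linalg.norm(p-q)
E
python3 - <<'E'
from h import *
pics={n:cv2.imread(f"pics/{n}0.png") for n in("top","scene")}
roi={"top":(360,195,480,300),"scene":(160,185,275,305)}
for n in pics:
    x0,y0,x1,y1=roi[n];im=pics[n][y0:y1,x0:x1];hsv=cv2.cvtColor(im,cv2.COLOR_BGR2HSV)
    m=cv2.inRange(hsv,(78,90,50),(100,255,255));ys,xs=np.nonzero(m)
    h=cv2.convexHull(np.c_[xs,ys].astype(np.int32));(cx,cy),ax,an=cv2.fitEllipse(h)
    print(n,"stones",cx+x0,cy+y0,ax,on(n,cx+x0,cy+y0,.055))
    k=((im.max(2)<55)).astype(np.uint8);c,l,s,ce=cv2.connectedComponentsWithStats(k)
    for i in range(1,c):
        if s[i,4]>25: print(" dark",s[i]+[x0,y0,0,0,0],ce[i]+[x0,y0])
    # hub
t=pics["top"];s=pics["scene"]
a=cv2.resize(t[190:300,355:485],None,fx=5,fy=5,interpolation=cv2.INTER_CUBIC)
cv2.imwrite("pics/topc.png",a)
a=cv2.resize(s[185:305,155:280],None,fx=5,fy=5,interpolation=cv2.INTER_CUBIC);cv2.imwrite("pics/scenec.png",a)
E
```

```text
top stones 408.17028427124023 252.00316619873047 (60.95315933227539, 63.78081512451172) [ 0.49640972 -0.21928702  0.055     ]
 dark [456 206  13  13 101] [461.6039604  212.71287129]
scene stones 220.47336959838867 226.74764251708984 (58.04813766479492, 69.60340881347656) [ 0.50117422 -0.22155506  0.055     ]
 dark [207 198  16  21 106] [214.98113208 207.27358491]
 dark [224 197  23  23 127] [231.40944882 206.54330709]
 dark [227 206  30  18 138] [243.69565217 217.15942029]
 dark [186 209  29  14 120] [199.8 217.1]
 dark [185 227  29  19 140] [195.85714286 232.8       ]
 dark [227 227  27  15 127] [239.74015748 233.18897638]
 dark [201 232  17  24 120] [209.93333333 242.525     ]
 dark [219 231  17  24 138] [226.04347826 242.31884058]
 dark [171 271  19  26 257] [180.49416342 284.3618677 ]
```

View pics/topc.png

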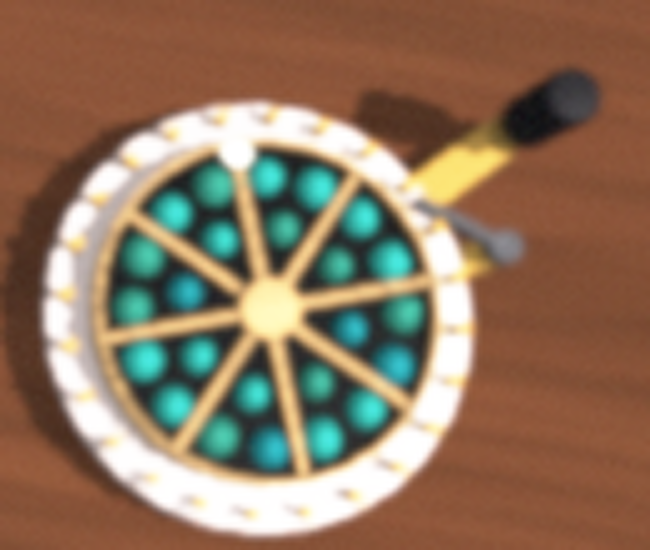

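View pics/scenec.png

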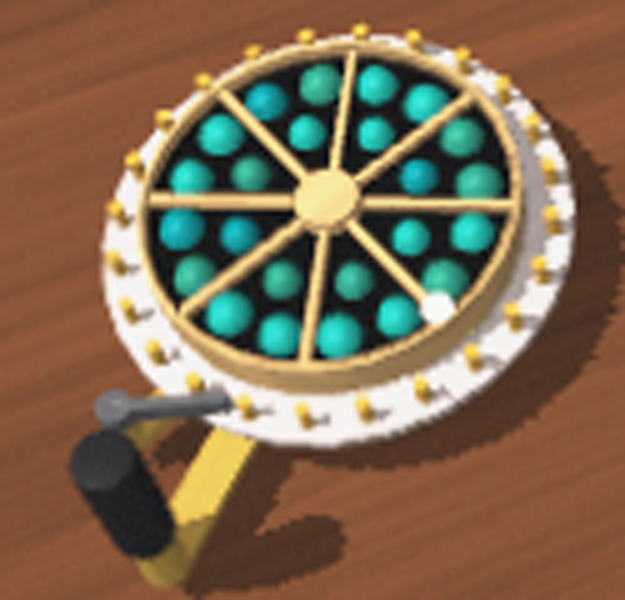

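Top crop: knob top at about (469,208.6), hub (409,251.2), mark (402.3,220.4). Scene crop: knob top at about (175.4,276.6), hub (220,224.4), mark (242,246).

```bash
python3 - <<'E'
from h import *
P={}
for k,t,s,z in(("knob",(469.3,208.7),(175.3,276.6),.11),("hub",(409,251.2),(220,224.4),.059),("mark",(402.3,220.4),(242,246),.06)):
    a,b=ray("top",*t),ray("scene",*s);P[k]=tri(a,b)[0];print(k,*[np.round(v,4) for v in tri(a,b)],on("top",*t,z).round(4),on("scene",*s,z).round(4))
    P[k]=(on("top",*t,z)+on("scene",*s,z))/2
for k in("knob","mark"):
    v=(P[k]-P["hub"])[:2];print(k,np.linalg.norm(v),np.degrees(np.arctan2(v[1],v[0])))
ck=on("top",277.5,176.5,.11);print("coral",ck,on("top",220,211,.059))
p,d=imaging.camera("wrist");cv2.imwrite("pics/w0.png",p);print(imaging.get_calibration("wrist"))
E
```

```text
knob [ 0.5997 -0.3229  0.1071] 0.0013 [ 0.599  -0.3213  0.11  ] [ 0.6011 -0.3232  0.11  ]
hub [ 0.4979 -0.2205  0.0581] 0.0007 [ 0.4979 -0.22    0.059 ] [ 0.4983 -0.2209  0.059 ]
mark [ 0.561  -0.197   0.0591] 0.0003 [ 0.5609 -0.1967  0.06  ] [ 0.5615 -0.1972  0.06  ]
knob 0.14406278468716274 -44.957208953810735
mark 0.06731276166417884 20.458067256475903
coral [0.59482706 0.07917328 0.11      ] [0.50987647 0.19524676 0.059     ]
{'camera_matrix': array([[347.60713021,   0.        , 319.07715101],
       [  0.        , 347.60713021, 204.20709488],
       [  0.        ,   0.        ,   1.        ]]), 'k1': -0.03669179176801139, 'hand_eye': array([[ 6.74340016e-04, -9.45289616e-01, -3.26231645e-01,
         8.42443885e-02],
       [ 9.99999567e-01,  8.46894779e-04, -3.86906418e-04,
         3.33120337e-04],
       [ 6.42022497e-04, -3.26231243e-01,  9.45289778e-01,
        -1.23639066e-01],
       [ 0.00000000e+00,  0.00000000e+00,  0.00000000e+00,
         1.00000000e+00]])}
```

>>> apply_moves(
  targets=[
    [[0.44, -0.82, 0, -1, 0.4], [0.44, -0.82, 0, -1, 0.4], [0.44, -0.82, 0, -1, 0.4], [0.44, -0.82, 0, -1, 0.4], [0.44, -0.82, 0, -1, 0.4], [0.44, -0.82, 0, -1, 0.4], [0.44, -0.82, 0, -1, 0.4], [0.44, -0.82, 0, -1, 0.4]],
  ],
)

```text
clock: 0.82
eef_pos: [0.3189, 0.2031, 0.2482]
tool_rot: [0.249, 0.968, -0.0, 0.0]
ft_force: [0.7, -0.0, 0.6]
grip_width: 0.0598
grasp_force: 0.0
```

>>> apply_moves(
  targets=[
    [[0.44, -0.82, 0, -1, 0.4], [0.44, -0.82, 0, -1, 0.4], [0.44, -0.82, 0, -1, 0.4], [0.44, -0.82, 0, -1, 0.4], [0.44, -0.82, 0, -1, 0.4], [0.44, -0.82, 0, -1, 0.4], [0.44, -0.82, 0, -1, 0.4], [0.44, -0.82, 0, -1, 0.4]],
  ],
)

```text
clock: 1.48
eef_pos: [0.4598, -0.0594, 0.2481]
tool_rot: [0.317, 0.949, 0.0, -0.0]
ft_force: [0.6, 1.3, -0.3]
grip_width: 0.0597
grasp_force: 0.0
```

>>> apply_moves(
  targets=[
    [[0.44, -0.82, 0, -1, 0.4], [0.44, -0.82, 0, -1, 0.4], [0.44, -0.82, 0, -1, 0.4], [0.44, -0.82, 0, -1, 0.4], [0.44, -0.82, 0, -1, 0.4], [0.44, -0.82, 0, -1, 0.4], [0.44, -0.82, 0, -1, 0.4], [0, 0, 0, 0, 0.4]],
  ],
)

```text
clock: 2.15
eef_pos: [0.5842, -0.293, 0.2441]
tool_rot: [0.376, 0.927, -0.001, -0.001]
ft_force: [-0.7, 0.6, -1.8]
grip_width: 0.0595
grasp_force: 0.0
```

```bash
cat >> h.py <<'E'
def st():
    o=get_obs();R=Rotation.from_quat(o["tool_rot"]).as_matrix()
    print("t",o["clock"],"p",o["eef_pos"].round(4),"q",np.round(o["joint_pos"],3),"w",round(o["grip_width"],4),"ydir",np.degrees(np.arctan2(R[1,1],R[0,1])).round(1),"F",np.round(o["ft_force"],1));return o
def wray(o,u,v):
    c=imaging.get_calibration("wrist");K=np.array(c["camera_matrix"]);k1=c["k1"];H=c["hand_eye"]
    d=np.array([(u-K[0,2])/K[0,0],(v-K[1,2])/K[1,1]]);s=d.copy()
    for _ in range(20): s=d/(1+k1*(s@s))
    R=Rotation.from_quat(o["tool_rot"]).as_matrix()
    return o["eef_pos"]+R@H[:3,3],R@H[:3,:3]@np.array([s[0],s[1],1])
def won(o,u,v,z):
    e,d=wray(o,u,v);return e+d*(z-e[2])/d[2]
E
python3 - <<'E'
from h import *
o=st();p,d=imaging.camera("wrist");cv2.imwrite("pics/w1.png",p)
E
```

```text
t 2.15 p [ 0.5842 -0.293   0.2441] q [-0.464  0.564  0.478  1.487 -0.002  0.307] w 0.0595 ydir 45.8 F [-0.7  0.6 -1.8]
```

View pics/w1.png

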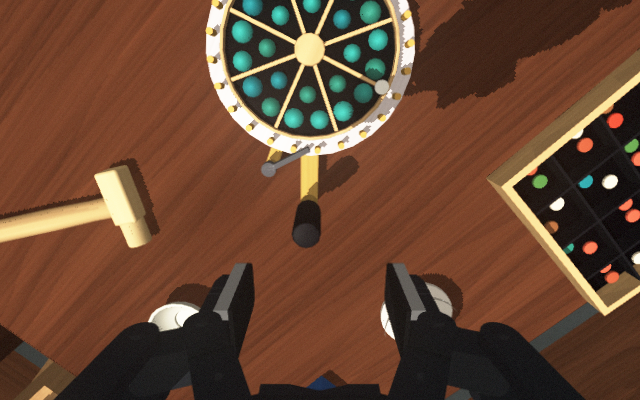

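The wrist view shows the turquoise carousel ahead. The knob top is at about (306,234) and the hub at about (310,49); the fingers are open below.

```bash
python3 - <<'E'
from h import *
o=st();k=won(o,306,234,.11);c=won(o,309.7,49,.06);print(k,c,np.linalg.norm((k-c)[:2]),np.degrees(np.arctan2(*(k-c)[1::-1])),(k-o["eef_pos"])/.04)
E
```

```text
t 2.2 p [ 0.5831 -0.2902  0.2447] q [-0.462  0.56   0.473  1.488 -0.     0.307] w 0.0601 ydir 45.9 F [ 0.4 -0.3 -1.3]
[ 0.59718429 -0.31861406  0.11      ] [ 0.49646802 -0.21729791  0.06      ] 0.1428591253898092 -45.17012071702491 [ 0.35333828 -0.71065187 -3.36799329]
```

>>> apply_moves(
  targets=[
    [[0.2, -0.4, 0, -0.9, 0.2], [0.21, -0.39, 0, 0, 0.2], [0, 0, -0.8, 0, 0.2], [0, 0, -0.8, 0, 0.2], [0, 0, -0.8, 0, 0.2], [0, 0, -0.2, 0, 0.2], [0, 0, 0, 0, 0.2], [0, 0, 0, 0, 0.2]],
  ],
)

```text
clock: 2.87
eef_pos: [0.5992, -0.3181, 0.1453]
tool_rot: [0.38, 0.925, 0.0, 0.0]
ft_force: [-0.3, 0.2, -0.1]
grip_width: 0.0511
grasp_force: 0.0
```

```bash
python3 - <<'E'
from h import *
o=st();p,d=imaging.camera("wrist");cv2.imwrite("pics/w2.png",p)
E
```

```text
t 2.8667 p [ 0.5992 -0.3181  0.1453] q [-0.488  0.653  0.376  1.294  0.     0.292] w 0.0511 ydir 45.3 F [-0.3  0.2 -0.1]
```

View pics/w2.png

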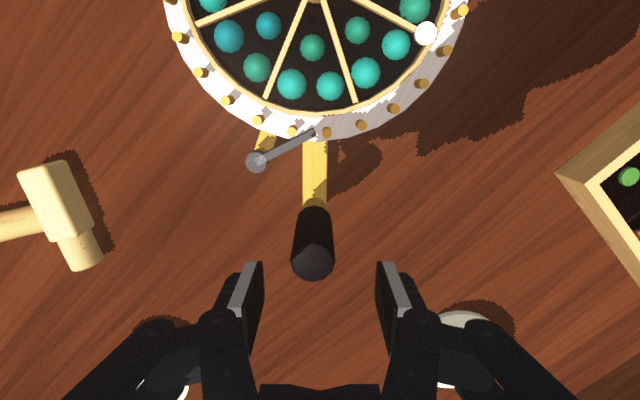

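Knob top at about (313,262), between the fingers but a few mm left of centre.

```bash
python3 - <<'E'
from h import *
o=st();k=won(o,312.7,262,.11);print(k,(k-o["eef_pos"])/.04)
R=Rotation.from_quat(o["tool_rot"]).as_matrix();print("tool frame",R.T@(k-o["eef_pos"]))
E
```

```text
t 2.9167 p [ 0.6001 -0.3188  0.1467] q [-0.488  0.652  0.378  1.294  0.     0.292] w 0.0516 ydir 45.3 F [0.9 0.1 1.4]
[ 0.59996704 -0.32297973  0.11      ] [-0.00432759 -0.10538591 -0.91839678]
tool frame [-0.00272971 -0.00315434  0.0367413 ]
```

>>> apply_moves(
  targets=[
    [[0, -0.1, -0.34, 0, 0.2], [0, 0, -0.34, 0, 0.2], [0, 0, -0.34, 0, 0.2], [0, 0, -0.34, 0, 0.2], [0, 0, 0, 0, -0.2], [0, 0, 0, 0, -0.2], [0, 0, 0, 0, -0.2], [0, 0, 0, 0, -0.2]],
  ],
)

```text
clock: 3.58
eef_pos: [0.6004, -0.3234, 0.0924]
tool_rot: [0.381, 0.925, -0.0, 0.002]
ft_force: [0.8, 0.5, -0.2]
grip_width: 0.0343
grasp_force: 0.0
```

```bash
python3 - <<'E'
from h import *
o=st();p,d=imaging.camera("wrist");cv2.imwrite("pics/w3.png",p)
C=np.array([.4978,-.2202]);p=o["eef_pos"][:2]
acc=np.zeros(2)
for th in list(range(-41,36,4)):
    t=np.radians(th);T=(C+.145*np.r_[np.cos(t),np.sin(t)]-p)/.04
    s=np.round(T-acc,2);acc+=s;print(th,s)
E
```

```text
t 3.5833 p [ 0.6004 -0.3234  0.0924] q [-0.494  0.692  0.306  1.18  -0.     0.287] w 0.0343 ydir 45.3 F [ 0.8  0.5 -0.2]
-41 [0.17 0.2 ]
-37 [0.16 0.2 ]
-33 [0.14 0.2 ]
-29 [0.13 0.22]
-25 [0.12 0.23]
-21 [0.1  0.23]
-17 [0.08 0.24]
-13 [0.07 0.24]
-9 [0.04 0.25]
-5 [0.04 0.25]
-1 [0.01 0.26]
3 [-0.01  0.25]
7 [-0.02  0.25]
11 [-0.04  0.25]
15 [-0.05  0.25]
19 [-0.08  0.24]
23 [-0.09  0.24]
27 [-0.11  0.22]
31 [-0.12  0.23]
35 [-0.14  0.21]
```

View pics/w3.png

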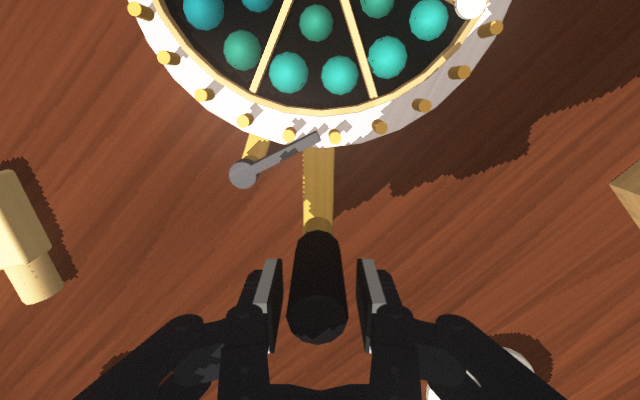

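The knob sits centred between the pads at about (318,300), with clearance on both sides. Starting the swing.

>>> apply_moves(
  targets=[
    [[0.17, 0.2, 0, 4, -0.2], [0.16, 0.2, 0, 4, -0.2], [0.14, 0.2, 0, 4, -0.2], [0.13, 0.22, 0, 4, -0.2], [0.12, 0.23, 0, 4, -0.2], [0.1, 0.23, 0, 4, -0.2], [0.08, 0.24, 0, 4, -0.2], [0.07, 0.24, 0, 4, -0.2]],
  ],
)

```text
clock: 4.3
eef_pos: [0.6385, -0.2528, 0.0913]
tool_rot: [0.11, 0.994, -0.001, 0.001]
ft_force: [-1.6, -0.7, 1.6]
grip_width: 0.0342
grasp_force: 0.8
```

>>> apply_moves(
  targets=[
    [[0.04, 0.25, 0, 4, -0.2], [0.04, 0.25, 0, 4, -0.2], [0.01, 0.26, 0, 4, -0.2], [-0.01, 0.25, 0, 4, -0.2], [-0.02, 0.25, 0, 4, -0.2], [-0.04, 0.25, 0, 4, -0.2], [-0.05, 0.25, 0, 4, -0.2], [-0.08, 0.24, 0, 4, -0.2]],
  ],
)

```text
clock: 4.97
eef_pos: [0.6342, -0.1727, 0.0912]
tool_rot: [-0.169, 0.986, -0.001, 0.001]
ft_force: [0.0, -1.4, -0.0]
grip_width: 0.0342
grasp_force: 0.8
```

```bash
cat >> h.py <<'E'
C=np.array([.4978,-.2202])
def polar(o):
    v=o["eef_pos"][:2]-C;print("tcp r",np.linalg.norm(v),"th",np.degrees(np.arctan2(v[1],v[0])))
E
python3 - <<'E'
from h import *
o=st();polar(o);p,d=imaging.camera("wrist");cv2.imwrite("pics/w4.png",p)
E
```

```text
t 4.9667 p [ 0.6342 -0.1727  0.0912] q [-2.650e-01  6.460e-01  2.170e-01  1.139e+00 -1.000e-03 -6.040e-01] w 0.0342 ydir 109.4 F [ 0.  -1.4 -0. ]
tcp r 0.14445805291914618 th 19.183435176671615
```

View pics/w4.png

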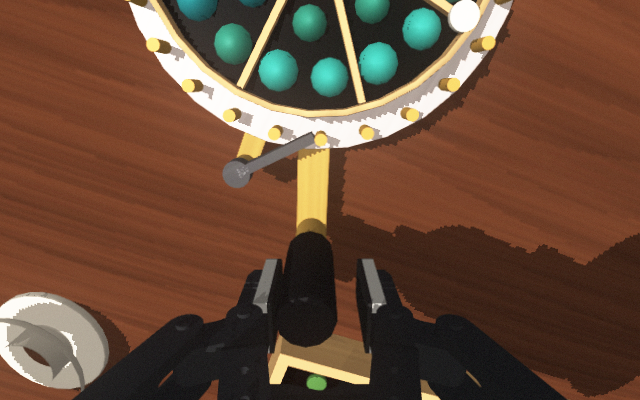

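The pawl is engaged and the tray is carried along: the mark stays at (464,16) in the hand's view. Approaching the far stop in small steps.

>>> apply_moves(
  targets=[
    [[-0.04, 0.12, 0, 2, -0.2], [-0.04, 0.12, 0, 2, -0.2], [0, 0, 0, 0, -0.2]],
  ],
)

```text
clock: 5.27
eef_pos: [0.6307, -0.1625, 0.091]
tool_rot: [-0.201, 0.979, -0.0, 0.001]
ft_force: [0.1, -0.3, 0.2]
grip_width: 0.0341
grasp_force: 0.0
```

>>> apply_moves(
  targets=[
    [[-0.05, 0.11, 0, 2, -0.2], [0, 0, 0, 0, -0.2]],
  ],
)

```text
clock: 5.43
eef_pos: [0.6289, -0.1584, 0.0908]
tool_rot: [-0.218, 0.976, -0.0, 0.001]
ft_force: [0.7, -0.3, -0.1]
grip_width: 0.0342
grasp_force: 0.1
```

>>> apply_moves(
  targets=[
    [[-0.05, 0.11, 0, 2, -0.2], [0, 0, 0, 0, -0.2]],
  ],
)

```text
clock: 5.6
eef_pos: [0.6268, -0.1541, 0.0906]
tool_rot: [-0.235, 0.972, -0.0, 0.001]
ft_force: [1.0, -0.1, -0.6]
grip_width: 0.0341
grasp_force: 0.1
```

>>> apply_moves(
  targets=[
    [[-0.03, 0.05, 0, 1, -0.2], [0, 0, 0, 0, -0.2]],
  ],
)

```text
clock: 5.77
eef_pos: [0.6264, -0.154, 0.0905]
tool_rot: [-0.243, 0.97, -0.002, 0.001]
ft_force: [2.8, -5.4, -1.3]
grip_width: 0.0338
grasp_force: 2.9
```

>>> apply_moves(
  targets=[
    [[-0.04, 0.07, 0, 1, -0.2], [0, 0, 0, 0, -0.2]],
  ],
)

```text
clock: 5.93
eef_pos: [0.6261, -0.1539, 0.0905]
tool_rot: [-0.251, 0.968, -0.005, 0.002]
ft_force: [6.1, -11.4, -3.9]
grip_width: 0.0343
grasp_force: 6.8
```

>>> apply_moves(
  targets=[
    [[-0.05, 0.09, 0, 1, -0.2], [0, 0, 0, 0, -0.2], [0, 0, 0, 0, -0.2]],
  ],
)

```text
clock: 6.18
eef_pos: [0.6258, -0.1539, 0.0905]
tool_rot: [-0.258, 0.966, -0.008, 0.003]
ft_force: [10.7, -20.1, -8.5]
grip_width: 0.0341
grasp_force: 11.6
```

```bash
python3 - <<'E'
from h import *
o=st();polar(o);p,d=imaging.camera("wrist");cv2.imwrite("pics/w5.png",p)
p,d=imaging.camera("top");cv2.imwrite("pics/top5.png",p)
E
```

```text
t 6.1833 p [ 0.6258 -0.1539  0.0905] q [-0.236  0.615  0.159  1.103 -0.012 -0.757] w 0.0341 ydir 119.9 F [ 10.7 -20.1  -8.5]
tcp r 0.14418267334125118 th 27.396259814515872
```

View pics/w5.png

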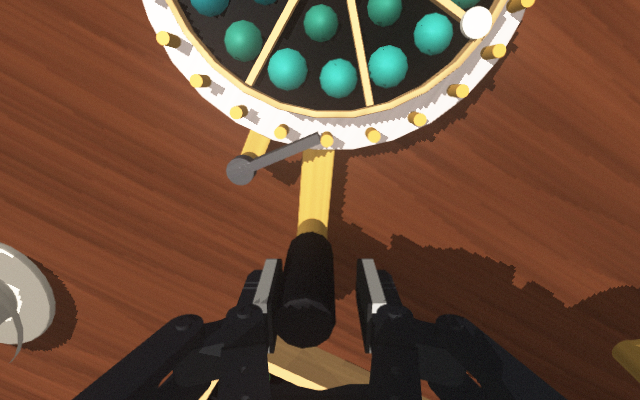

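Firm far stop: 22 N with no further motion, and the tray was carried along (mark at (476,22) in view). Swinging back along the same path.

>>> apply_moves(
  targets=[
    [[0.05, -0.09, 0, -1, -0.2], [0.07, -0.12, 0, -2, -0.2], [0.05, -0.11, 0, -2, -0.2], [0.05, -0.11, 0, -2, -0.2], [0.08, -0.24, 0, -4, -0.2], [0.08, -0.24, 0, -4, -0.2], [0.05, -0.25, 0, -4, -0.2], [0.04, -0.25, 0, -4, -0.2]],
  ],
)

```text
clock: 6.95
eef_pos: [0.6406, -0.2018, 0.0897]
tool_rot: [-0.061, 0.998, 0.001, -0.0]
ft_force: [0.3, 1.3, -0.0]
grip_width: 0.034
grasp_force: 0.3
```

>>> apply_moves(
  targets=[
    [[0.02, -0.25, 0, -4, -0.2], [0.01, -0.25, 0, -4, -0.2], [-0.01, -0.26, 0, -4, -0.2], [-0.04, -0.25, 0, -4, -0.2], [-0.04, -0.25, 0, -4, -0.2], [-0.07, -0.24, 0, -4, -0.2], [-0.08, -0.24, 0, -4, -0.2], [-0.1, -0.23, 0, -4, -0.2]],
  ],
)

```text
clock: 7.62
eef_pos: [0.6281, -0.2809, 0.0897]
tool_rot: [0.216, 0.976, 0.001, 0.0]
ft_force: [0.5, -0.1, -0.3]
grip_width: 0.0339
grasp_force: 0.4
```

>>> apply_moves(
  targets=[
    [[-0.12, -0.23, 0, -4, -0.2], [-0.13, -0.22, 0, -4, -0.2], [-0.14, -0.2, 0, -4, -0.2], [-0.16, -0.2, 0, -4, -0.2], [-0.17, -0.2, 0, -4, -0.2], [0, 0, 0, 0, -0.2]],
  ],
)

```text
clock: 8.12
eef_pos: [0.5977, -0.3242, 0.0897]
tool_rot: [0.383, 0.924, -0.0, -0.001]
ft_force: [-0.5, 0.6, -0.4]
grip_width: 0.0342
grasp_force: 0.0
```

```bash
python3 - <<'E'
from h import *
o=st();polar(o);p,d=imaging.camera("wrist");cv2.imwrite("pics/w6.png",p)
E
```

```text
t 8.1167 p [ 0.5977 -0.3242  0.0897] q [-0.497  0.694  0.302  1.18  -0.     0.289] w 0.0342 ydir 45.0 F [-0.5  0.6 -0.4]
tcp r 0.14421210235184292 th -46.13239884308039
```

View pics/w6.png

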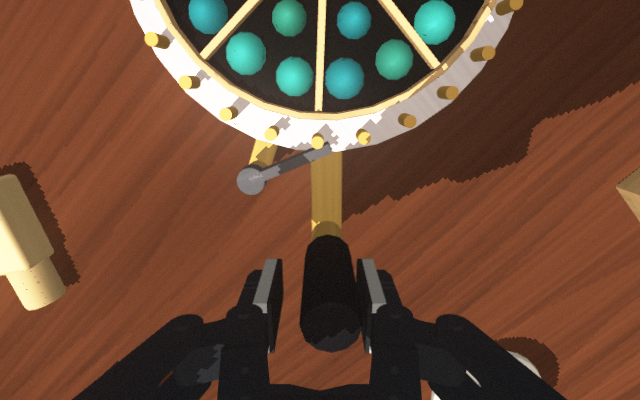

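The tray stayed turned (the mark is out of view, with the spokes shifted), and the knob is now against the right pad. Next I approach the starting stop, expected at TCP angle of about -52 deg.

>>> apply_moves(
  targets=[
    [[-0.09, -0.09, 0, -2, -0.2], [-0.09, -0.08, 0, -2, -0.2], [0, 0, 0, 0, -0.2]],
  ],
)

```text
clock: 8.42
eef_pos: [0.5919, -0.3294, 0.0898]
tool_rot: [0.412, 0.911, 0.0, -0.0]
ft_force: [-0.1, 0.7, 0.5]
grip_width: 0.0343
grasp_force: 0.0
```

>>> apply_moves(
  targets=[
    [[-0.1, -0.08, 0, -2, -0.2], [0, 0, 0, 0, -0.2]],
  ],
)

```text
clock: 8.58
eef_pos: [0.588, -0.3325, 0.0899]
tool_rot: [0.428, 0.904, 0.0, -0.0]
ft_force: [1.3, -0.7, 0.7]
grip_width: 0.0341
grasp_force: 0.0
```

>>> apply_moves(
  targets=[
    [[-0.05, -0.04, 0, -1, -0.2], [0, 0, 0, 0, -0.2]],
  ],
)

```text
clock: 8.75
eef_pos: [0.5865, -0.3336, 0.0899]
tool_rot: [0.436, 0.9, 0.001, 0.0]
ft_force: [1.8, 1.3, -0.0]
grip_width: 0.0345
grasp_force: 1.1
```

>>> apply_moves(
  targets=[
    [[-0.05, -0.04, 0, -1, -0.2], [0, 0, 0, 0, -0.2]],
  ],
)

```text
clock: 8.92
eef_pos: [0.5862, -0.3335, 0.0899]
tool_rot: [0.443, 0.896, 0.003, 0.001]
ft_force: [6.0, 6.3, -1.8]
grip_width: 0.0344
grasp_force: 4.3
```

>>> apply_moves(
  targets=[
    [[-0.1, -0.08, 0, -1, -0.2], [0, 0, 0, 0, -0.2], [0, 0, 0, 0, -0.2]],
  ],
)

```text
clock: 9.17
eef_pos: [0.5859, -0.3335, 0.0898]
tool_rot: [0.449, 0.893, 0.006, 0.003]
ft_force: [15.4, 12.8, -4.9]
grip_width: 0.0342
grasp_force: 9.8
```

```bash
python3 - <<'E'
from h import *
o=st();polar(o)
E
```

```text
t 9.1667 p [ 0.5859 -0.3335  0.0898] q [-0.523  0.678  0.273  1.16   0.013  0.408] w 0.0342 ydir 36.6 F [15.4 12.8 -4.9]
tcp r 0.1435354014544909 th -52.12778063550455
```

>>> apply_moves(
  targets=[
    [[0.12, 0.09, 0, 1, -0.2], [0.11, 0.09, 0, 1, -0.2], [0, 0, 0, 0, 0], [0, 0, 0, 0, 0], [0, 0, 0, 0, 0.1]],
  ],
)

```text
clock: 9.58
eef_pos: [0.5886, -0.3325, 0.0899]
tool_rot: [0.437, 0.9, -0.0, -0.0]
ft_force: [0.1, 0.6, -0.4]
grip_width: 0.0472
grasp_force: 0.0
```

>>> apply_moves(
  targets=[
    [[0, 0, 0.3, 0, 0.1], [0, 0, 0.7, 0, 0.1], [0, 0, 0.9, 0, 0.1], [0, 0, 0.9, 0, 0.1], [0, 0, 0.9, 0, 0.1], [0, 0, 0, 0, 0.1]],
  ],
)

```text
clock: 10.08
eef_pos: [0.5914, -0.3345, 0.2479]
tool_rot: [0.437, 0.899, -0.001, 0.008]
ft_force: [1.0, -0.1, 1.8]
grip_width: 0.0473
grasp_force: 0.0
```

```bash
python3 - <<'E'
from h import *
o=st();p,d=imaging.camera("wrist");cv2.imwrite("pics/w7.png",p)
E
```

```text
t 10.0833 p [ 0.5914 -0.3345  0.2479] q [-0.515  0.609  0.564  1.51  -0.     0.39 ] w 0.0473 ydir 38.2 F [ 1.  -0.1  1.8]
```

View pics/w7.png

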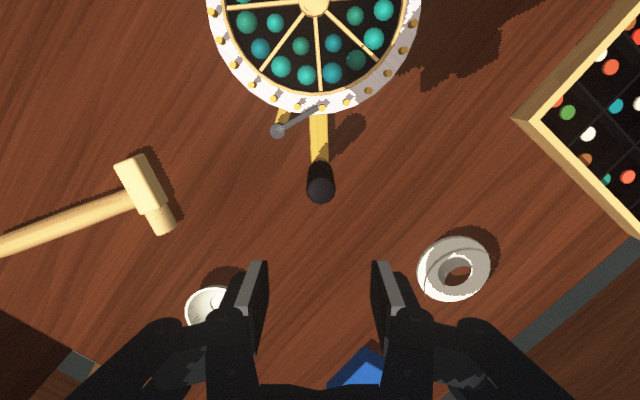

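Gripper clear; knob top at (321,189), hub near (315,3). Checking the lever angle, then the tray mark numerically.

```bash
python3 - <<'E'
from h import *
o=st();k=won(o,320.5,188,.11)[:2];v=k-C;print("knob",k,np.degrees(np.arctan2(v[1],v[0])))
for n in("top","scene"):
    p,_=imaging.camera(n);hsv=cv2.cvtColor(p,cv2.COLOR_BGR2HSV);m=cv2.inRange(hsv,(0,0,215),(180,40,255))
    c,l,s,ce=cv2.connectedComponentsWithStats(m)
    for i in range(1,c):
        if s[i,4]<5: continue
        q=on(n,*ce[i],.06)[:2]-C
        if .055<np.hypot(*q)<.078: print(n,ce[i],s[i,4],np.hypot(*q).round(3),np.degrees(np.arctan2(q[1],q[0])))
E
```

```text
t 10.1333 p [ 0.5907 -0.334   0.2443] q [-0.514  0.611  0.558  1.507 -0.     0.39 ] w 0.0467 ydir 38.2 F [-0.5  0.5  0.6]
knob [ 0.58768178 -0.3273226 ] -50.00149084875064
top [440.8 237.2] 5 0.076 -56.60328871973198
top [377.24 244.2 ] 25 0.069 87.83409558192231
scene [227. 192.] 7 0.076 152.29511818045114
scene [238.5 194. ] 8 0.076 133.73975110039896
scene [247.70588235 198.58823529] 17 0.076 116.64511963395397
scene [187.90909091 209.72727273] 11 0.076 -139.46855243647119
scene [253.59259259 212.92592593] 27 0.068 87.55376033900092
scene [182.19047619 218.71428571] 21 0.078 -122.62022439580385
```

```bash
python3 -c "
from workcell import order;print(order.job_done())"
```

```text
the job is handed in; nothing more can be done
None
```

The turquoise lever went counter-clockwise to its far stop and back to its starting stop, leaving the tray turned about 67°; I let go of the knob, never went near the coral carousel, and handed the job in at about 10 s.

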